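# Set and lock the bench air regulator

## Task

Turn the regulator's black knob so that its white pointer comes to the green mark, then pull the knob straight up until it is fully out and locked, and let go. The lock only opens at one spot close to the mark, a little to either side of it: feel for it by turning to and fro under a light upward pull, and never haul the knob up where it resists. Leave the rest of the bench as it is.

Things in the scene. Friction and masses are not known exactly. Their poses are not given: they have to be found in the camera images.
- regulator: bench air regulator bolted to the table: 130 x 110 mm base, square aluminium body, round grey bonnet 88 mm across, top 125 mm above the table; brass ports to +y and -y (54 mm out, 38 mm up), gauge on its +x side. Origin: centre of the underside; z up, on the knob's axis. Does not move.
- knob_grip (a point): grip point on the knob's axis in the knob's upright bar. Bar: 50 mm long (point x), 16 mm thick (point y, the faces to pinch), from 23 mm below this point to 10 mm above. Below it a round skirt 54 mm across, its top 23 mm below this point. White pointer at the bar's -x end. Turns and rises with the knob; pushed in, 159.5 mm above the table.
- pointer (a point): where the white pointer of the knob points: 36 mm from the knob's axis, toward the point's -x, turning with the knob (just beyond the skirt, over the white ring)
- mark (a point): the green mark on the white ring round the knob, 36 mm from the knob's axis; pointer and mark coincide seen from above when the knob is at the mark. The ring does not turn by hand. At the start the pointer is 0.45 to 1.2 rad anticlockwise (seen from above) of the mark. The lock's slot is hidden: up to 0.28 rad to either side of the mark, new each time, open to about 0.025 rad each way.
- turn (a joint): turn of the knob, rad, growing anticlockwise seen from above, stops at -1.2 and 1.6; friction about 0.06 N m. At 0 the pointer is toward the regulator's -x. Locked, it can turn only about 0.025 rad either way.
- pull (a joint): how far the knob is pulled up, m: 0 in, 0.012 fully out at its stop; friction about 1.5 N, it stays where it is left. An orange band shows beneath the skirt as it comes out. The first 1.5 mm are free; then the locking plate inside blocks its key, except over the plate's slot.
- catch (a joint): lift of the hidden locking plate by a knob pulled off the slot, m: 0 at rest; its spring takes 1.3 N, then 2.5 N per mm more, on top of 0.6 N weight and up to 1.5 N knob friction. Above 0.006 (about 18 N pull) it is strained: failed. When a lightly pulled knob turns over the slot, the plate drops off the key, the resistance falls to about 2 N and turning is blocked both ways.
- bottle: clear round bottle with a blue cap, 76 mm wide, 150 mm tall; stands by, not to be moved. Origin: centre of the underside.
- rack: white tube rack with blue-capped tubes, 70 x 140 x 74 mm; stands by, not to be moved. Origin: centre of the underside.
- tipbox: blue box with a clear lid, 85 x 120 x 63 mm; stands by, not to be moved. Origin: centre of the underside.
- timer: white bench timer, 70 x 85 x 30 mm; stands by, not to be moved. Origin: centre of the underside.
- notebook: lab notebook, 150 x 210 x 12 mm; stands by, not to be moved. Origin: centre of the underside.
- marker: black and green marker pen, 130 x 13 x 13 mm; stands by, not to be moved. Origin: centre of the underside.
- beaker: glass beaker, 68 mm wide, 90 mm tall; stands by, not to be moved. Origin: centre of the underside.

How it is judged:
On the way, in this order (a step that is already met when the one before it is completed fails the run):
1. the pointer is turned to the mark (within 13 mm at the ring) with the knob still in (horizontal distance between pointer and mark below 0.013 m and value of joint pull below 0.006 m), for 0.1 s.
2. the knob is pulled out into the lock: out by more than 10 mm, the locking plate back at rest (value of joint pull above 0.01 m and value of joint catch below 0.0015 m), for 0.2 s.
At the end, for the whole second after the job is handed in: The knob is out by more than 10 mm of its 12 mm, key in the slot (locking plate lifted less than 1.5 mm), its pointer within 13 mm of the green mark at the ring, at rest and let go (all of step 2 and horizontal distance between pointer and mark below 0.013 m and velocity of joint pull below 0.005 m/s); the robot touches nothing.
It fails at once if the knob is hauled up against the locking plate (plate lifted more than 6 mm, about 18 N of pull) (value of joint catch above 0.006 m).
It fails at once if something else on the bench is shifted more than 30 mm (distance of any of bottle, rack, tipbox, timer, notebook, marker, beaker from where it was at the start of the episode above 0.03 m).
It also fails if it takes over 61 s, if anything falls off the work surface, if the arm or the gripper's body presses on something with over 40 N, if the wrist force passes 120 N, or if a joint passes its speed limit or range.

## Robot

A 7-joint arm with a two-finger parallel gripper is mounted at the origin on the work surface. World frame = base frame: x ahead of the robot, y to its left, z up, the work surface at z = 0. Lengths are in m, angles in rad, forces in N, time in s.
With the tool pointing down it reaches from about 0.4 to 0.85 m from the base axis. Payload 10.4 kg.
Tool frame: the origin (TCP) lies at the centre of the arm's flange, where the gripper is bolted on; the fingertips stand 182 mm ahead of it and the grasp point (between the pads) lies r.grasp_offset ahead of it (r.grasp_offset is the distance from the TCP to the grasp point, in m); z points along the fingers, y is the line along which they close (so a half turn about z gives the same grasp; the last joint's range is limited). The gripper opens to 87 mm and grips with 3 to 60 N. Pads are 19 mm wide; open, the fingers measure 117 mm over their backs; the gripper's body (75 mm by 190 mm) begins 51 mm behind the grasp point.
Start: joints at [-1.331, 0.332, -0.065, 1.46, 0.022, 1.35, -0.088], TCP at [0.162, 0.604, 0.405] pointing down, gripper open.
Joint ranges: [-2.6, 2.6], [-0.5, 2.12], [-1.47, 1.34], [0.16, 2.42], [-1.27, 4.41], [0.06, 2.06], [-2.6, 2.6]. Speed limits (rad/s): [2.22, 2.22, 2.79, 2.79, 3.14, 3.14, 3.14].

## Interface

Orientations are given as a unit quaternion [x, y, z, w].
In Python, from bench import status, vision, job, spotter, r gives the robot as it stands. The module is installed in compiled form; this text tells all that it offers.
- The arm moves only by the tool play_rows, never from a script. Its argument "series" is a list of rows, each a list of 6 numbers: the shift along the tool's x, y, z each as a share of 150 mm, from -1 to 1, then the turn, a rotation vector about the tool's x, y, z each as a share of 30 degrees, from -1 to 1. In form: [[x, y, z, ax, ay, az], ...]. A call has 1 to 5 rows; each row is the pose to reach, as a shift and turn from the pose commanded when the call began, along the tool's axes at that moment; what a row does not reach only later rows make up. A row lasts 1/10 s, in which the tool goes at most 50 mm and 8.59 degrees, less where a joint would pass 70% of its speed; a pose out of reach is approached as far as the arm can. A call with a number of a shift or a turn outside -1 to 1 is refused whole. A call with a gripper value outside its range is refused whole. "fingers" is the opening, from -1 (shut) to 1 (fully open), set as the call begins (left out, the last holds). The fingers move at their own pace and stop on an object; "squeeze" is the grip in N (left out, the last holds). Time passes only in rows, so rows that repeat a pose let the fingers close. It gives the time, the measured TCP pose, the force, the opening and the grip force at its end, in the units of the state.
- status.read_state(): the state, without advancing time (a new reading comes with each control period).
- vision.camera(name): name is "scene" or "top" or "wrist"; returns the picture (420x560x3 uint8, blue, green, red); there is no depth.
- vision.calibration(name): a dict with "fx", "fy", "cx", "cy" (pixels), "rvec" (rotation vector, rad) and "tvec" (3), from world to camera coordinates, as OpenCV has them; the wrist camera has in their place "T_tool_cam" (4x4, takes a point from camera to tool coordinates, whose origin is the TCP and whose axes are the flange's). Camera axes: x right, y down, z forward; pixel columns grow to the right and rows downward; lengths in m; the calibration is good to about 2 mm. A picture is of the moment at which its call begins: read the wrist's pose just before it. calibration takes no time and is no camera call.
- job.close_job(): hands the job in; it is judged then, once.
Trained networks look in the newest picture that a camera, given by its name, has taken for a name from the list of things; names that differ only in an ending like _2 or _b are one class to them, and where a whole thing is asked for, a point or a joint stands for the part that bears it (a point fixed in the world has none). Each returns a list of dicts, best first, with "conf" (0 to 1); they miss things now and then, are a little off and sometimes report something else, mostly with a low value. They report only what shows in the picture. A call takes as long as a camera call.
- spotter.boxes_of(camera, name): "point" ([x, y, z] in m, in world coordinates, good to about 4 mm: the middle of the surface that is visible of it).
- spotter.regions_of(camera, name): "pixels" (420x560 bool, what is visible of it).
The state is a dict: "time": time; "joint_positions": joint angles; "joint_vel": joint speeds; "joint_torque": joint torques, N m; "ee_pos": TCP position; "eef_rot": TCP orientation; "ft_force": force on the tool from outside, world axes, zero at the start; "torque": the same for the moment, N m; "width": finger opening in m; "grip_force": force on a finger pad.
Only numpy, scipy, OpenCV 4.12 (cv2) and the standard library are available. Lean on these libraries where they do the work, as an engineer would, in place of code of your own. Each camera call takes 0.05 s, during which the arm holds its last target. There are 200 camera calls.

## Working session

There is one attempt and no reset: what is moved stays moved. The work goes in short steps, Python scripts to look and compute and a tool call to move; the robot and the scene stay as the last step left them, time stands still between calls to the robot, and variables do not carry over. Pictures are saved under pics/ and viewed, at most 10 in all, crops included, and the job is handed in when it is done.

Besides the shell and the picture viewer there is one more tool, called after "Emit:" as name(argument=value, ...), one argument or row to a line, values as JSON. play_rows: Moves the arm, as the interface text tells. Shift numbers are shares of 150 mm and turn numbers shares of 30 degrees, none past 1 either way. Its arguments: {"type":"object","properties":{"series":{"type":"array","items":{"type":"array","items":{"type":"number"}}},"fingers":{"type":"number"},"squeeze":{"type":"number"}},"required":["series"]}

```bash
mkdir -p pics
python3 - <<'E'
from bench import status, vision, job, spotter, r
import cv2,numpy as np
print(r.grasp_offset)
s=status.read_state();print({k:np.round(v,3) for k,v in s.items()})
ims=[]
for c in("top","scene"):
    im=vision.camera(c);cv2.imwrite(f"pics/{c}0.png",im)
    for n in("regulator","knob_grip","pointer","mark"):
        try:
            for d in spotter.boxes_of(c,n)[:2]:print(c,n,np.round(d["point"],4),round(d["conf"],2))
        except Exception as e: print(c,n,e)
    k=vision.calibration(c);print(c,k)
E
```

```text
0.1635
{'time': np.float64(0.0), 'joint_positions': array([-1.331,  0.333, -0.065,  1.461,  0.022,  1.35 , -0.088]), 'joint_vel': array([ 0.001, -0.   , -0.002,  0.001,  0.001, -0.002,  0.001]), 'joint_torque': array([-0.0000e+00, -6.2327e+01,  2.4000e-02, -3.8988e+01, -6.1000e-02,
        4.0000e-02,  0.0000e+00]), 'ee_pos': array([0.162, 0.603, 0.404]), 'eef_rot': array([ 0.131,  0.991, -0.001, -0.   ]), 'ft_force': array([ 0.092, -0.523,  0.812]), 'torque': array([-0.048, -0.029,  0.001]), 'grip_force': np.float64(0.0), 'width': np.float64(0.087)}
top regulator [ 0.5308 -0.115   0.0802] 0.82
top knob_grip [ 0.5422 -0.117   0.1351] 0.76
top pointer [ 0.5518 -0.1193  0.1347] 0.66
top pointer [ 0.5343 -0.1189  0.0785] 0.38
top mark [ 0.5418 -0.1228  0.1301] 0.89
top {'fx': 410.2733987801001, 'fy': 410.2733987801001, 'cx': 279.4199772741464, 'cy': 204.18974963876207, 'rvec': array([ 2.15898816, -2.11845095,  0.15618925]), 'tvec': array([-0.06735041,  0.53539193,  1.09757354])}
scene regulator [ 0.5784 -0.1127  0.0719] 0.67
scene regulator [ 0.7459 -0.222   0.0616] 0.16
scene knob_grip [ 0.5584 -0.114   0.1373] 0.63
scene pointer [ 0.5551 -0.1154  0.1358] 0.66
scene mark [ 0.5576 -0.1102  0.1291] 0.7
scene mark [ 0.376  -0.4364  0.0325] 0.63
scene {'fx': 479.3741364433847, 'fy': 479.3741364433847, 'cx': 278.2323595972296, 'cy': 213.84063893802727, 'rvec': array([ 1.67891349,  1.98487395, -0.73138038]), 'tvec': array([ 0.14687026, -0.31451303,  1.78214059])}
```

View top.

Run:
```python
import cv2,numpy as np
from bench import vision
t=cv2.imread("pics/top0.png")
k=vision.calibration("top");K=np.array([[k["fx"],0,k["cx"]],[0,k["fy"],k["cy"]],[0,0,1]])
p,_=cv2.projectPoints(np.array([[.545,-.117,.1265]]),k["rvec"],k["tvec"],K,None);u,v=p.ravel().astype(int);print(u,v)
c=cv2.resize(t[v-35:v+35,u-35:u+35],(420,420),interpolation=cv2.INTER_CUBIC)
full=cv2.resize(t,(560,420)); out=np.hstack([cv2.resize(full,(380,420)),c]);cv2.imwrite("pics/a.png",out)
```

```text
302 196
```

View pics/a.png

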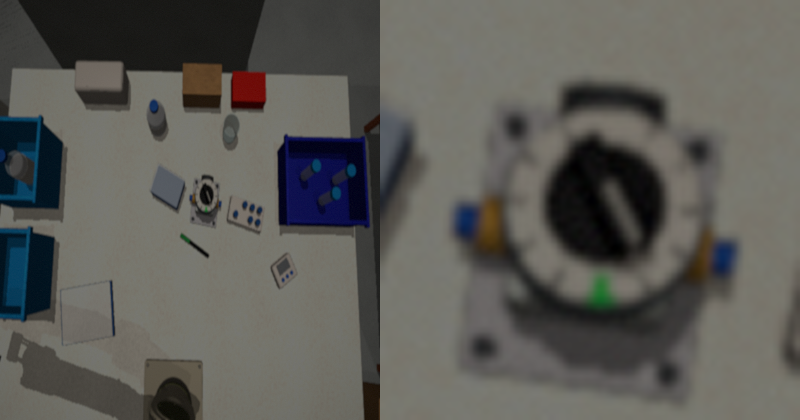

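View pics/scene0.png

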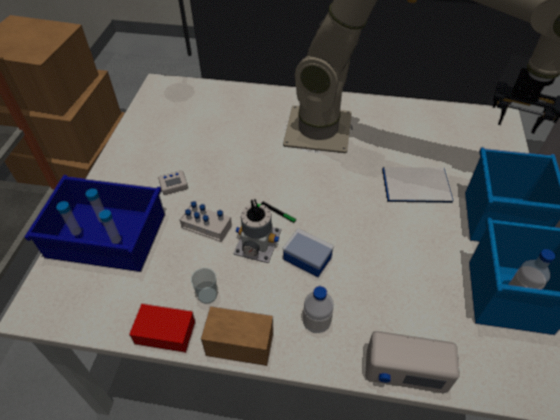

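```bash
cat > h.py <<'E'
from bench import status, vision, job, spotter, r
import cv2,numpy as np
from scipy.spatial.transform import Rotation as R
def Rt(yaw): # tool down, tool y axis at world angle yaw
    y=np.array([np.cos(yaw),np.sin(yaw),0]);z=np.array([0,0,-1.]);return R.from_matrix(np.c_[np.cross(y,z),y,z])
def plan(p,yaw,p0=None,R0=None):
    s=status.read_state();p0=s["ee_pos"] if p0 is None else p0;R0=R.from_quat(s["eef_rot"]) if R0 is None else R0
    d=R0.inv().apply(np.array(p)-p0)/.15; w=(R0.inv()*Rt(yaw)).as_rotvec()/np.radians(30)
    return np.round(np.r_[d,w],3)
def pix2w(c,u,v,z):
    if c=="wrist":
        s=status.read_state();k=vision.calibration(c);T=k["T_tool_cam"];Q=R.from_quat(s["eef_rot"]).as_matrix()
        M=Q@T[:3,:3];o=Q@T[:3,3]+s["ee_pos"]
    else:
        k=vision.calibration(c);M=cv2.Rodrigues(k["rvec"])[0].T;o=-M@k["tvec"]
    d=M@np.array([(u-k["cx"])/k["fx"],(v-k["cy"])/k["fy"],1]);return o+d*(z-o[2])/d[2]
def yawnow():
    return np.arctan2(*R.from_quat(status.read_state()["eef_rot"]).as_matrix()[[1,0],1])
E
python3 - <<'E'
from h import *
print(pix2w("top",304.2,195.5,.125),np.degrees(yawnow()))
print(pix2w("top",267+220/6,161+292/6,.125))
W=[((.28,.54),48),((.41,.42),20),((.51,.28),-8),((.545,.13),-35),((.545,-.02),-58)]
p0=None;R0=None;z=status.read_state()["ee_pos"][2]
for (x,y),a in W:
    print(plan([x,y,.405],np.radians(a),p0,R0));p0=np.array([x,y,.405]);R0=Rt(np.radians(a))
E
```

```text
[ 0.54743141 -0.12124974  0.125     ] 74.94374954100165
[ 0.51058065 -0.12025966  0.125     ]
[-0.868 -0.205 -0.002  0.    -0.     0.898]
[-1.179 -0.015  0.     0.     0.     0.933]
[-1.105  0.307  0.     0.     0.     0.933]
[-0.958  0.37   0.     0.     0.     0.9  ]
[-0.819  0.574  0.     0.     0.     0.767]
```

Emit:
play_rows(
  series=[
    [-0.87,-0.2,0,0,0,0.9],
    [-0.87,-0.2,0,0,0,0.9],
    [-0.87,-0.2,0,0,0,0.9],
    [-0.87,-0.2,0,0,0,0.9],
  ],
  fingers=1,
)

```text
time: 0.9
ee_pos: [0.2863, 0.5375, 0.4051]
eef_rot: [0.365, 0.931, 0.0, 0.001]
ft_force: [0.2, -0.3, 0.5]
width: 0.0869
grip_force: 0.0
```

Emit:
play_rows(
  series=[
    [-1,-0.01,0,0,0,0.93],
    [-1,-0.01,0,0,0,0.93],
    [-1,-0.01,0,0,0,0.93],
    [-1,-0.01,0,0,0,0.93],
  ],
)

```text
time: 1.3
ee_pos: [0.3965, 0.4336, 0.4053]
eef_rot: [0.579, 0.815, 0.0, 0.002]
ft_force: [0.0, 0.8, -0.8]
width: 0.0871
grip_force: 0.0
```

Emit:
play_rows(
  series=[
    [-1,0.3,0,0,0,0.93],
    [-1,0.3,0,0,0,0.93],
    [-1,0.3,0,0,0,0.93],
    [-1,0.3,0,0,0,0.93],
  ],
)

```text
time: 1.7
ee_pos: [0.4881, 0.3078, 0.4053]
eef_rot: [0.758, 0.652, 0.0, 0.001]
ft_force: [0.7, -0.4, -0.5]
width: 0.0872
grip_force: 0.0
```

Run:
```python
from h import *
s=status.read_state();print(s["time"],s["ee_pos"],np.degrees(yawnow()),s["joint_positions"])
p0=None;R0=None
for x,y,a in [(.54,.13,-35),(.55,0,-58),(.547,-.121,-58)]:
    print(plan([x,y,.405],np.radians(a),p0,R0));p0=np.array([x,y,.405]);R0=Rt(np.radians(a))
```

```text
1.7 [0.48808582 0.30784455 0.40528667] -8.600720733672022 [-0.94243109  0.2263796   0.35302156  1.61078898 -0.07771572  1.31781819
 -0.72840246]
[-1.121e+00  5.200e-01  4.000e-03  5.000e-03  1.000e-03  8.800e-01]
[-0.672  0.552  0.     0.     0.     0.767]
[-0.444  0.673  0.     0.     0.     0.   ]
```

Emit:
play_rows(
  series=[
    [-1,0.5,0,0,0,0.88],
    [-1,0.5,0,0,0,0.88],
    [-1,0.5,0,0,0,0.88],
    [-1,0.5,0,0,0,0.88],
  ],
)

```text
time: 2.1
ee_pos: [0.5395, 0.1498, 0.4053]
eef_rot: [0.886, 0.463, 0.0, 0.001]
ft_force: [0.2, 0.4, -1.1]
width: 0.087
grip_force: 0.0
```

Emit:
play_rows(
  series=[
    [-0.8,0.6,0,0,0,0.77],
    [-0.8,0.6,0,0,0,0.77],
    [-0.8,0.6,0,0,0,0.77],
    [-0.8,0.6,0,0,0,0.77],
  ],
)

```text
time: 2.5
ee_pos: [0.545, -0.0018, 0.4054]
eef_rot: [0.961, 0.276, 0.0, 0.001]
ft_force: [-0.5, -0.2, 0.4]
width: 0.0872
grip_force: 0.0
```

Run:
```python
from h import *
s=status.read_state();print(s["time"],s["ee_pos"],np.degrees(yawnow()),s["joint_positions"])
print(plan([.547,-.121,.405],np.radians(-58)))
```

```text
2.5 [ 0.54499411 -0.00183764  0.40539753] -57.9751813039483 [-0.65431     0.16419601  0.64495412  1.70474947 -0.10023007  1.3053097
 -1.00143989]
[-0.41   0.681  0.004  0.004 -0.     0.001]
```

Emit:
play_rows(
  series=[
    [-0.4,0.66,0,0,0,0],
    [-0.4,0.66,0,0,0,0],
    [-0.4,0.66,0,0,0,0],
    [-0.4,0.66,0,0,0,0],
    [-0.4,0.66,0,0,0,0],
  ],
)

```text
time: 3.0
ee_pos: [0.5485, -0.1093, 0.4045]
eef_rot: [0.959, 0.282, -0.0, -0.0]
ft_force: [0.6, 0.7, -0.6]
width: 0.087
grip_force: 0.0
```

Run:
```python
from h import *
s=status.read_state();print(s["time"],s["ee_pos"],np.degrees(yawnow()),s["joint_positions"])
im=vision.camera("wrist");cv2.imwrite("pics/w1.png",im)
for n in("regulator","knob_grip","pointer","mark"):
    for d in spotter.boxes_of("wrist",n)[:2]:print(n,np.round(d["point"],4),round(d["conf"],2))
k=vision.calibration("wrist");print(k)
```

```text
3.0 [ 0.54849727 -0.10931528  0.40454366] -57.21692957032482 [-0.50027482  0.21191067  0.71416268  1.67178057 -0.1436516   1.31160287
 -0.75880604]
regulator [ 0.5648 -0.1083  0.1274] 0.79
knob_grip [ 0.5504 -0.1131  0.1361] 0.63
pointer [ 0.552  -0.1119  0.1365] 0.97
mark [ 0.5595 -0.1133  0.1276] 0.6
{'fx': 299.77232263859986, 'fy': 299.77232263859986, 'cx': 278.9238478611727, 'cy': 214.0755172441922, 'T_tool_cam': array([[ 9.63784577e-04, -9.64809879e-01, -2.62946703e-01,
         7.16749472e-02],
       [ 9.99999464e-01,  1.02908745e-03, -1.10629547e-04,
        -2.62812078e-05],
       [ 3.77331631e-04, -2.62946455e-01,  9.64810354e-01,
         1.85146998e-02],
       [ 0.00000000e+00,  0.00000000e+00,  0.00000000e+00,
         1.00000000e+00]])}
```

View pics/w1.png

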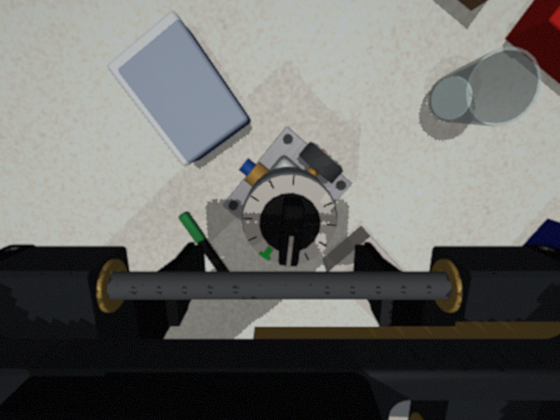

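Run:
```python
from h import *
im=cv2.imread("pics/w1.png")
cv2.imwrite("pics/w1c.png",cv2.resize(im[160:280,225:355],(780,720),interpolation=cv2.INTER_CUBIC)[:600])
for u,v,z in [(266,252,.125),(288,262,.1695),(291,237,.1695),(290,195,.1695),(242,219,.125),(338,217,.125),(290,168,.125)]:print(u,v,np.round(pix2w("wrist",u,v,z),4))
```

```text
266 252 [ 0.5113 -0.1187  0.125 ]
288 262 [ 0.5301 -0.1295  0.1695]
291 237 [ 0.5487 -0.12    0.1695]
290 195 [ 0.5756 -0.1014  0.1695]
242 219 [ 0.5267 -0.0833  0.125 ]
338 217 [ 0.5754 -0.1554  0.125 ]
290 168 [ 0.5887 -0.0946  0.125 ]
```

View pics/w1c.png

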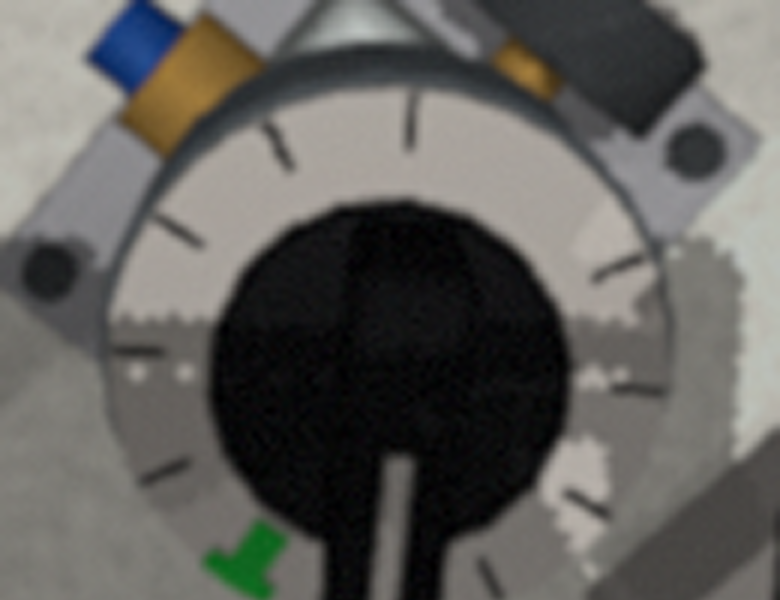

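Run:
```python
from h import *
from scipy.optimize import least_squares
# crop points of white ring's rim; note state has not changed since the picture
C=[(107,330),(107,400),(667,330),(669,400),(395,85),(180,172),(575,152)]
P=np.array([pix2w("wrist",225+a/6,160+b/6,.125)[:2] for a,b in C])
f=least_squares(lambda q:np.hypot(*(P-q[:2]).T)-q[2],[.55,-.12,.044],loss="soft_l1",f_scale=.001);print(f.x,f.fun)
c=f.x[:2]
for a,b in[(245,560)]:
    m=pix2w("wrist",225+a/6,160+b/6,.125)[:2]-c;print("mark",np.hypot(*m),np.degrees(np.arctan2(m[1],m[0])))
a=pix2w("wrist",225+400/6,160+455/6,.1695)[:2];b=pix2w("wrist",225+385/6,160+598/6,.1695)[:2]
d=b-a;print("ptr dir",np.degrees(np.arctan2(d[1],d[0])),a,b)
print(np.cross(d/np.hypot(*d),c-a)," axis offset from pointer line (m)")
```

```text
[ 0.5481937  -0.12078511  0.04287497] [-1.89289493e-04  3.92360814e-05 -3.71927768e-04  3.56273726e-04
  3.23422410e-05  1.61261757e-04 -3.17779591e-05]
mark 0.03815593556073571 177.80696698087453
ptr dir -152.19140046914876 [ 0.54973206 -0.11994538] [ 0.53224661 -0.12916777]
2.5073439135733983e-05  axis offset from pointer line (m)<stdin>:12: DeprecationWarning: Arrays of 2-dimensional vectors are deprecated. Use arrays of 3-dimensional vectors instead. (deprecated in NumPy 2.0)
```

Run:
```python
from h import *
print(plan([.548,-.121,.325],np.radians(-62.2)))
```

```text
[-0.044  0.064  0.531 -0.001 -0.     0.166]
```

Emit:
play_rows(
  series=[
    [-0.044,0.064,0,0,0,0.166],
    [-0.044,0.064,0.1,0,0,0.166],
    [-0.044,0.064,0.25,0,0,0.166],
    [-0.044,0.064,0.25,0,0,0.166],
  ],
)

```text
time: 3.65
ee_pos: [0.5469, -0.1213, 0.3639]
eef_rot: [0.971, 0.24, -0.002, -0.001]
ft_force: [-0.4, -0.2, -0.6]
width: 0.0869
grip_force: 0.0
```

Run:
```python
from h import *
s=status.read_state();print(s["ee_pos"],np.degrees(yawnow()),plan([.548,-.121,.325],np.radians(-62.2)))
```

```text
[ 0.54693366 -0.12129001  0.36386602] -62.1742850081593 [ 0.008  0.002  0.259 -0.005  0.008  0.001]
```

Emit:
play_rows(
  series=[
    [0.008,0,0.13,0,0,0],
    [0.008,0,0.26,0,0,0],
    [0.008,0,0.26,0,0,0],
  ],
)

```text
time: 3.95
ee_pos: [0.5483, -0.121, 0.3263]
eef_rot: [0.971, 0.24, -0.002, -0.001]
ft_force: [1.2, -0.1, 0.3]
width: 0.0873
grip_force: 0.0
```

Emit:
play_rows(
  series=[
    [0,0,0,0,0,0],
    [0,0,0,0,0,0],
    [0,0,0,0,0,0],
    [0,0,0,0,0,0],
    [0,0,0,0,0,0],
  ],
  fingers=-1,
  squeeze=25,
)

```text
time: 4.45
ee_pos: [0.5489, -0.1219, 0.3286]
eef_rot: [0.971, 0.239, 0.0, -0.0]
ft_force: [0.1, -1.1, -0.6]
width: 0.0548
grip_force: 0.0
```

Run:
```python
from h import *
s=status.read_state();print({k:np.round(s[k],3) for k in("time","ee_pos","ft_force","torque","width","joint_positions")},np.degrees(yawnow()))
```

```text
{'time': np.float64(4.45), 'ee_pos': array([ 0.549, -0.122,  0.329]), 'ft_force': array([ 0.07 , -1.07 , -0.614]), 'torque': array([-0.105,  0.148,  0.092]), 'width': np.float64(0.055), 'joint_positions': array([-0.465,  0.293,  0.715,  1.761, -0.208,  1.164, -0.776])} -62.32974301995881
```

Emit:
play_rows(
  series=[
    [0,0,0.02,0,0,0],
    [0,0,0.02,0,0,0],
    [0,0,0.02,0,0,0],
    [0,0,0.02,0,0,0],
    [0,0,0.02,0,0,0],
  ],
)

```text
time: 4.95
ee_pos: [0.5485, -0.1209, 0.3251]
eef_rot: [0.971, 0.239, -0.001, -0.002]
ft_force: [-6.8, 4.3, 10.4]
width: 0.0157
grip_force: 25.0
```

Emit:
play_rows(
  series=[
    [0,0,0,0,0,0],
    [0,0,0,0,0,0],
    [0,0,0,0,0,0],
  ],
)

```text
time: 5.25
ee_pos: [0.5485, -0.1209, 0.3252]
eef_rot: [0.971, 0.239, -0.001, -0.001]
ft_force: [-6.0, 4.9, 3.8]
width: 0.0157
grip_force: 25.0
```

```bash
cat > st.py <<'E'
from h import *
s=status.read_state();print(*[(k,np.round(s[k],4)) for k in("time","ee_pos","ft_force","torque","width","grip_force")],"yaw",np.degrees(yawnow()))
E
python3 st.py
```

```text
('time', np.float64(5.25)) ('ee_pos', array([ 0.5485, -0.1209,  0.3252])) ('ft_force', array([-6.0295,  4.9378,  3.8007])) ('torque', array([ 1.0863e+00,  1.3268e+00, -1.1000e-03])) ('width', np.float64(0.0157)) ('grip_force', np.float64(25.0007)) yaw -62.2889143508753
```

Emit:
play_rows(
  series=[
    [0,0,0,0,0,0.1],
    [0,0,0,0,0,0.2],
    [0,0,0,0,0,0.3],
    [0,0,0,0,0,0.4],
    [0,0,0,0,0,0.4],
  ],
  squeeze=35,
)

```text
time: 5.75
ee_pos: [0.5485, -0.1206, 0.3252]
eef_rot: [0.991, 0.136, -0.001, -0.001]
ft_force: [-6.1, 5.5, 5.3]
width: 0.0155
grip_force: 35.0
```

```bash
python3 st.py
```

```text
('time', np.float64(5.75)) ('ee_pos', array([ 0.5485, -0.1206,  0.3252])) ('ft_force', array([-6.0694,  5.4892,  5.264 ])) ('torque', array([ 1.2808,  1.5197, -0.1212])) ('width', np.float64(0.0155)) ('grip_force', np.float64(35.0016)) yaw -74.37508819302658
```

Emit:
play_rows(
  series=[
    [0,0,-0.01,0,0,0],
    [0,0,-0.02,0,0,0],
    [0,0,-0.02,0,0,0],
  ],
)

```text
time: 6.05
ee_pos: [0.5484, -0.1206, 0.3274]
eef_rot: [0.991, 0.137, -0.001, -0.001]
ft_force: [-2.5, 5.2, -3.0]
width: 0.016
grip_force: 35.0
```

```bash
python3 st.py
```

```text
('time', np.float64(6.05)) ('ee_pos', array([ 0.5484, -0.1206,  0.3274])) ('ft_force', array([-2.5314,  5.2034, -2.9833])) ('torque', array([ 1.0352,  0.5931, -0.0469])) ('width', np.float64(0.016)) ('grip_force', np.float64(34.9991)) yaw -74.27574086351353
```

Emit:
play_rows(
  series=[
    [0,0,-0.01,0,0,0],
    [0,0,-0.01,0,0,0],
  ],
)

```text
time: 6.25
ee_pos: [0.5484, -0.1206, 0.3287]
eef_rot: [0.991, 0.137, -0.001, -0.001]
ft_force: [-2.7, 6.2, -5.8]
width: 0.0157
grip_force: 35.0
```

Emit:
play_rows(
  series=[
    [0,0,0,0,0,0.04],
    [0,0,0,0,0,0.08],
    [0,0,0,0,0,0.12],
    [0,0,0,0,0,0.16],
    [0,0,0,0,0,0.2],
  ],
)

```text
time: 6.75
ee_pos: [0.5484, -0.1205, 0.3286]
eef_rot: [0.996, 0.085, -0.001, -0.001]
ft_force: [-1.8, 6.3, -6.1]
width: 0.0158
grip_force: 35.0
```

```bash
python3 st.py
```

```text
('time', np.float64(6.75)) ('ee_pos', array([ 0.5484, -0.1205,  0.3286])) ('ft_force', array([-1.766 ,  6.3146, -6.0724])) ('torque', array([1.2706, 0.5273, 0.1121])) ('width', np.float64(0.0158)) ('grip_force', np.float64(34.9984)) yaw -80.3008798296184
```

Emit:
play_rows(
  series=[
    [0,0,0,0,0,0.04],
    [0,0,0,0,0,0.08],
    [0,0,0,0,0,0.12],
    [0,0,0,0,0,0.16],
  ],
)

```text
time: 7.15
ee_pos: [0.5483, -0.1204, 0.3286]
eef_rot: [0.999, 0.043, -0.001, -0.001]
ft_force: [-2.5, 6.5, -6.6]
width: 0.0159
grip_force: 35.0
```

```bash
python3 st.py
```

```text
('time', np.float64(7.15)) ('ee_pos', array([ 0.5483, -0.1204,  0.3286])) ('ft_force', array([-2.5148,  6.5276, -6.584 ])) ('torque', array([1.4344, 0.5912, 0.1167])) ('width', np.float64(0.0159)) ('grip_force', np.float64(34.9986)) yaw -85.09325031737008
```

Emit:
play_rows(
  series=[
    [0,0,0,0,0,0.04],
    [0,0,0,0,0,0.08],
    [0,0,0,0,0,0.12],
    [0,0,0,0,0,0.16],
  ],
)

```text
time: 7.55
ee_pos: [0.5484, -0.1202, 0.3286]
eef_rot: [1.0, 0.001, -0.002, -0.001]
ft_force: [-3.5, 6.5, -4.7]
width: 0.0157
grip_force: 35.0
```

```bash
python3 st.py
```

```text
('time', np.float64(7.55)) ('ee_pos', array([ 0.5484, -0.1202,  0.3286])) ('ft_force', array([-3.4734,  6.48  , -4.7376])) ('torque', array([1.4362, 0.5388, 0.1713])) ('width', np.float64(0.0157)) ('grip_force', np.float64(34.9988)) yaw -89.8823927406678
```

Emit:
play_rows(
  series=[
    [0,0,0,0,0,0.04],
    [0,0,0,0,0,0.08],
    [0,0,0,0,0,0.12],
  ],
)

```text
time: 7.85
ee_pos: [0.5484, -0.1202, 0.3286]
eef_rot: [1.0, -0.03, -0.002, -0.001]
ft_force: [-2.3, 6.8, -5.6]
width: 0.0158
grip_force: 35.0
```

```bash
python3 st.py
```

```text
('time', np.float64(7.85)) ('ee_pos', array([ 0.5484, -0.1202,  0.3286])) ('ft_force', array([-2.2596,  6.8048, -5.6313])) ('torque', array([1.4705, 0.6085, 0.161 ])) ('width', np.float64(0.0158)) ('grip_force', np.float64(34.9982)) yaw -93.47933949208081
```

Emit:
play_rows(
  series=[
    [0,0,0,0,0,0.04],
    [0,0,0,0,0,0.08],
    [0,0,0,0,0,0.12],
    [0,0,0,0,0,0.16],
  ],
)

```text
time: 8.25
ee_pos: [0.5485, -0.1201, 0.3289]
eef_rot: [0.997, -0.072, -0.002, -0.001]
ft_force: [-3.2, 8.5, -2.2]
width: 0.0158
grip_force: 35.0
```

```bash
python3 st.py
```

```text
('time', np.float64(8.25)) ('ee_pos', array([ 0.5485, -0.1201,  0.3289])) ('ft_force', array([-3.1533,  8.4967, -2.1534])) ('torque', array([1.7129, 0.9744, 0.061 ])) ('width', np.float64(0.0158)) ('grip_force', np.float64(34.9991)) yaw -98.27870905275488
```

Emit:
play_rows(
  series=[
    [0,0,0,0,0,0.04],
    [0,0,0,0,0,0.08],
    [0,0,0,0,0,0.12],
    [0,0,0,0,0,0.16],
  ],
)

```text
time: 8.65
ee_pos: [0.5485, -0.12, 0.329]
eef_rot: [0.994, -0.113, -0.002, -0.001]
ft_force: [-3.6, 8.7, -2.3]
width: 0.0154
grip_force: 35.0
```

```bash
python3 st.py
```

```text
('time', np.float64(8.65)) ('ee_pos', array([ 0.5485, -0.12  ,  0.329 ])) ('ft_force', array([-3.5569,  8.6957, -2.2565])) ('torque', array([1.5765, 1.1031, 0.551 ])) ('width', np.float64(0.0154)) ('grip_force', np.float64(35.0012)) yaw -103.03144407060017
```

Emit:
play_rows(
  series=[
    [0,0,0,0,0,-0.08],
    [0,0,0,0,0,-0.15],
    [0,0,0,0,0,-0.15],
  ],
)

```text
time: 8.95
ee_pos: [0.5484, -0.1201, 0.329]
eef_rot: [0.997, -0.074, -0.002, -0.001]
ft_force: [-3.9, 8.1, -2.5]
width: 0.0156
grip_force: 35.0
```

```bash
python3 st.py
```

```text
('time', np.float64(8.95)) ('ee_pos', array([ 0.5484, -0.1201,  0.329 ])) ('ft_force', array([-3.8516,  8.0944, -2.476 ])) ('torque', array([1.7926, 0.9999, 0.0097])) ('width', np.float64(0.0156)) ('grip_force', np.float64(34.9992)) yaw -98.4646610872967
```

Emit:
play_rows(
  series=[
    [0,0,-0.005,0,0,0],
    [0,0,-0.01,0,0,0],
    [0,0,-0.01,0,0,0],
  ],
)

```text
time: 9.25
ee_pos: [0.5484, -0.1201, 0.3306]
eef_rot: [0.997, -0.074, -0.002, -0.001]
ft_force: [-4.5, 7.5, -0.7]
width: 0.0158
grip_force: 35.0
```

```bash
python3 st.py
```

```text
('time', np.float64(9.25)) ('ee_pos', array([ 0.5484, -0.1201,  0.3306])) ('ft_force', array([-4.4815,  7.5196, -0.7179])) ('torque', array([1.7849, 1.1779, 0.0548])) ('width', np.float64(0.0158)) ('grip_force', np.float64(34.9998)) yaw -98.53480548329583
```

Emit:
play_rows(
  series=[
    [0,0,-0.01,0,0,0],
    [0,0,-0.02,0,0,0],
    [0,0,-0.03,0,0,0],
    [0,0,-0.03,0,0,0],
  ],
)

```text
time: 9.65
ee_pos: [0.5485, -0.1201, 0.3352]
eef_rot: [0.997, -0.074, -0.002, -0.001]
ft_force: [-5.5, 8.1, -0.1]
width: 0.0153
grip_force: 35.0
```

Emit:
play_rows(
  series=[
    [0,0,-0.005,0,0,0],
    [0,0,-0.01,0,0,0],
    [0,0,-0.015,0,0,0],
    [0,0,-0.015,0,0,0],
  ],
)

```text
time: 10.05
ee_pos: [0.5485, -0.1201, 0.3373]
eef_rot: [0.997, -0.074, -0.002, -0.001]
ft_force: [-4.1, 7.1, -1.0]
width: 0.0159
grip_force: 35.0
```

```bash
python3 st.py
```

```text
('time', np.float64(10.05)) ('ee_pos', array([ 0.5485, -0.1201,  0.3373])) ('ft_force', array([-4.106 ,  7.1079, -0.9593])) ('torque', array([1.7382, 1.1414, 0.033 ])) ('width', np.float64(0.0159)) ('grip_force', np.float64(34.9996)) yaw -98.53100780053836
```

Not at the stop yet; a little more.

Emit:
play_rows(
  series=[
    [0,0,-0.005,0,0,0],
    [0,0,-0.01,0,0,0],
    [0,0,-0.01,0,0,0],
  ],
)

```text
time: 10.35
ee_pos: [0.5484, -0.1199, 0.3375]
eef_rot: [0.997, -0.074, -0.002, -0.001]
ft_force: [1.5, 6.3, -16.7]
width: 0.0157
grip_force: 35.0
```

```bash
python3 st.py
```

```text
('time', np.float64(10.35)) ('ee_pos', array([ 0.5484, -0.1199,  0.3375])) ('ft_force', array([  1.5493,   6.2548, -16.6834])) ('torque', array([ 1.3612, -0.3918,  0.0394])) ('width', np.float64(0.0157)) ('grip_force', np.float64(34.9967)) yaw -98.52736917866045
```

Emit:
play_rows(
  series=[
    [0,0,0.008,0,0,0],
    [0,0,0.008,0,0,0],
  ],
)

```text
time: 10.55
ee_pos: [0.5485, -0.1201, 0.3373]
eef_rot: [0.997, -0.074, -0.002, -0.001]
ft_force: [-2.6, 7.7, -4.7]
width: 0.0155
grip_force: 35.0
```

Emit:
play_rows(
  series=[
    [0,0,0,0,0,0],
    [0,0,0,0,0,0],
    [0,0,0,0,0,0],
    [0,0,0,0,0,0],
    [0,0,0,0,0,0],
  ],
  fingers=1,
)

```text
time: 11.05
ee_pos: [0.5489, -0.1222, 0.3384]
eef_rot: [0.997, -0.075, 0.0, 0.0]
ft_force: [0.4, -0.4, -0.4]
width: 0.0476
grip_force: 0.0
```

Emit:
play_rows(
  series=[
    [0,0,0,0,0,0],
    [0,0,-0.1,0,0,0],
    [0,0,-0.3,0,0,0],
    [0,0,-0.5,0,0,0],
    [0,0,-0.5,0,0,0],
  ],
)

```text
time: 11.55
ee_pos: [0.5495, -0.1228, 0.4181]
eef_rot: [0.997, -0.076, 0.003, -0.0]
ft_force: [0.1, -0.1, 0.7]
width: 0.084
grip_force: 0.0
```

```bash
python3 st.py
python3 - <<'E'
from h import *
im=vision.camera("wrist");k=vision.camera("scene")
cv2.imwrite("pics/w2.png",np.hstack([cv2.resize(im[150:290,215:365],(400,373)),cv2.resize(k[185:265,225:305],(373,373),interpolation=cv2.INTER_CUBIC)]))
E
```

```text
('time', np.float64(11.55)) ('ee_pos', array([ 0.5495, -0.1228,  0.4181])) ('ft_force', array([ 0.0619, -0.0586,  0.7302])) ('torque', array([-0.0652,  0.1357,  0.0419])) ('width', np.float64(0.084)) ('grip_force', np.float64(0.0)) yaw -98.66847466123602
```

View pics/w2.png

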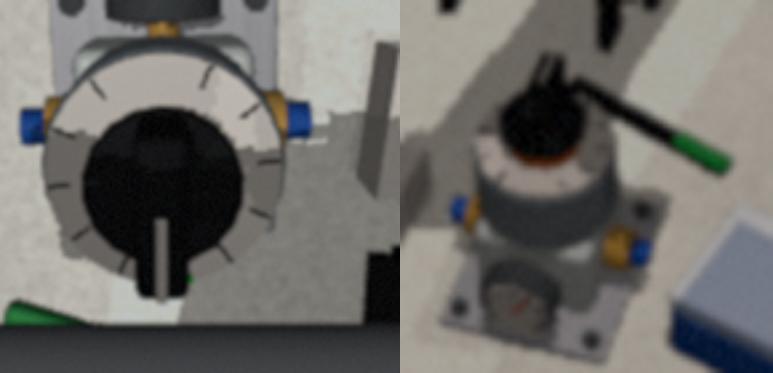

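The left view shows the pointer at about (161, 260), just past the green mark peeking out at (190, 278). The right view shows the orange band under the skirt at about (540, 155). So the knob is out and close to the mark, and the gripper is clear.

```bash
python3 -c "
from bench import job
print(job.close_job())"
```

```text
the job is handed in; nothing more can be done
None
```

The knob is turned to within about 6° of the green mark (roughly 4 mm at the ring), pulled up to its stop with the key in the slot, and let go; I handed the job in at about 11.7 s, and no verdict was returned.

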